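# Clear the portion-pot feeder and lock its guard

### The arm

A 6-joint arm with a two-finger parallel gripper is mounted at the origin on a cart in front of the work surface, level with it; the furniture and walls round the work are solid. World frame = base frame: x ahead of the robot, y to its left, z up, the work surface at z = 0. Lengths are in m, angles in rad, forces in N, time in s.
With the tool pointing down it reaches from about 0.325 to 0.775 m from the base axis. Payload 5.5 kg.
Tool frame: the origin (TCP) lies at the very end of the fingers, on their centre line; the grasp point (between the pads) lies 19 mm behind it; z points along the fingers, y is the line along which they close (so a half turn about z gives the same grasp; the last joint's range is limited). The gripper opens to 88 mm and grips with 3 to 60 N. Pads are 20 mm wide; open, the fingers measure 115 mm over their backs; the gripper's body (75 mm by 178 mm) begins 61 mm behind the grasp point.
Start: joints at [1.063, 0.091, 1.231, -0, 1.82, -0.057], TCP at [0.261, 0.54, 0.223] pointing down, gripper open.
Joint ranges: [-2.87, 2.87], [-0.86, 2.18], [0.17, 2.46], [-1.51, 4.65], [0.06, 2.69], [-2.65, 2.65]. Speed limits (rad/s): [2.57, 2.57, 3.01, 3.14, 3.14, 3.14].

### API

Orientations are given as a rotation vector (axis times angle).
In Python, from cell import state, snapshot, get_calibration, close_job gives the robot as it stands.
- The arm moves only by the shell command python3 -m jog 'ROWS'. ROWS is JSON, a list that holds one entry, the list of rows, each a list of 7 numbers: the shift along the tool's x, y, z in mm, then the turn, a rotation vector about the tool's x, y, z in units of 5 degrees (1.0 is 5 degrees), then the opening, from -1 (shut) to 1 (fully open). A call has 1 to 5 rows; each row shifts and turns the commanded pose from where the row before left it, along the tool's axes as they then stand; what a row does not reach is not made up. A row lasts 1/8 s, in which the tool goes at most 62.5 mm and 10.7 degrees, less where a joint would pass 70% of its speed; a pose out of reach is approached as far as the arm can. A call with a gripper value outside its range is refused whole. The fingers move at their own pace and stop on an object; the grip force is fixed at half the most. Time passes only in rows, so rows that do not move let the fingers close. It gives the time, the measured TCP pose, the force, the opening and the grip force at its end, in the units of the state.
- state(): the state, without advancing time (a new reading comes with each control period).
- snapshot(name): name is "scene" or "side" or "wrist"; returns (picture, depth): 400x640x3 uint8, red, green, blue; 400x640 float32, m along the optical axis (not along the pixel's ray), 0 where there is no reading.
- get_calibration(name): a dict with "fx", "fy", "cx", "cy" (pixels), "R" (3x3) and "t" (3): a world point X has camera coordinates R X + t. Camera axes: x right, y down, z forward; pixel columns grow to the right and rows downward; lengths in m; the calibration is good to about 2 mm. The wrist camera is an equidistant fisheye: a pixel r from the principal point sees the ray r / f radians off the axis. A picture is of the moment at which its call begins: read the wrist's pose just before it. get_calibration takes no time and is no camera call; for the wrist camera it gives the pose at the moment of the call.
- close_job(): hands the job in; it is judged then, once.
The state is a dict: "time": time; "joints": joint angles; "qd": joint speeds; "tau": joint torques, N m; "tool_pos": TCP position; "ee_rot": TCP orientation; "wrist_force": force on the tool from outside, world axes, zero at the start; "moment": the same for the moment, N m; "opening": finger opening in m; "grip_force": force on a finger pad.
Only numpy, scipy, OpenCV 4.12 (cv2) and the standard library are available. Lean on these libraries where they do the work, as an engineer would, in place of code of your own. Each camera call takes 0.05 s, during which the arm holds its last target. There are 200 camera calls.

### The job

Close down the portion-pot feeder, the low steel unit on the table: lift the pot left on its turntable off and set it down gently, upright, on the worktop, then slide the sheet guard fully home over the turntable. Lock the guard with its slotted quarter-turn stud: press the head down against its spring, turn it a quarter turn clockwise and let it spring up into its catch. Do not tip the pot over and leave the other pots and the cup where they are.

Things in the scene. Friction and masses are not known exactly. Their poses are not given: they have to be found in the camera images.
- feeder: The fixed pot feeder: low stainless housing, x -102..102 mm, y -209..241 mm, deck top 60 mm above the worktop. Origin on the worktop plane straight under the stud's place when the guard is home; y is the guard's sliding direction, z up; turntable at the -y end. Two rails, 72.5 mm high, run along y over its whole length, inner edges at x = -82 and 82 mm.
- disc_center (a point): Centre of the turntable's upper face, 62 mm above the worktop, at x 0, y -115 mm of the feeder. A plain flat steel disc, 124 mm in diameter, 2 mm proud of the deck; it spins freely about its vertical axis under any sideways push.
- last_pot_center (a point): Centre (half-way up) of the lidded portion pot standing upright on the turntable, up to 40 mm off its axis: 53 mm across the lid's rim (the top 6 mm), body tapering to about 42 mm at the foot, 36 mm high, about 60 g. Its centre is 80 mm high on the turntable, 18 mm on the worktop. Taken across the rim from above, best along the feeder's x.
- guard (a joint): How far (m) the sheet guard stands open: 0 = home against its stop, covering the turntable; opens toward the feeder's +y, starts at 0.138 to 0.150 (its limit). A 3 mm steel sheet 168 mm (x) by 253 mm (y), underside 64 mm above the worktop, so it cannot pass a pot on the turntable. Slides stiffly (about 2.5 N), stays where left. It carries stud and lip.
- lip_top (a point): Middle of the rolled top edge of the guard's push lip, 97.5 mm above the worktop. The lip is an upright sheet, 150 mm long along the feeder's x, 4 mm thick (7 mm at the rolled edge), standing on the guard's trailing end, 66 mm to the +y side of the stud's axis. Pushing its +y face toward -y closes the guard.
- stud_grip (a point): Middle of the stud's upright slotted black bar, on the stud's vertical axis, 100 mm above the worktop when not pressed; rides on the guard. Bar 26 mm thick, 56 mm long, from 13 mm below this point to 12 mm above it, slot 10 mm wide and 13 mm deep along its top. Bar and slot lie along this point's y: along the feeder's y unlocked, across it locked.
- stud_flange (a point): Centre of the upper face of the stud's round flange, 68 mm in diameter, on which the bar stands; 88 mm above the worktop when not pressed. Fingertips beside the bar may bear on it to press the stud. The bar can be pinched from above; round it 34 mm are free.
- stud_press (a joint): How far (m) the stud is pressed: 0 = sprung up, 0.013 = bottomed; the spring takes 4 N at first, 9 N at the bottom. It can be pressed only with the guard home (else it stops at 0.001) and turned only while pressed 0.010 or more. Let go part-turned it stays down at 0.010; let go at the catch it springs up to about 0.0055 and is held.
- stud_turn (a joint): Turn of the stud (rad), growing clockwise seen from above: 0 = unlocked (at the start), 1.571 = at the catch (it stops just past it, within about 0.13). Light friction holds it where it is left, so it may be turned in more than one grasp.
- red_pot_center (a point): Centre (half-way up, 18 mm high) of a lidded portion pot of the same size that stands on the worktop to the right; leave alone.
- green_pot_center (a point): Centre (half-way up, 18 mm high) of another such pot on the worktop to the right; leave alone.
- cup_center (a point): Centre (half-way up, 21 mm high) of a steel cup, 68 mm wide, 42 mm high, on the worktop to the right; leave alone.
There are look-alikes about, which are no part of the job. Leave any pink or yellow look-alike of the part that bears last_pot_center alone.

How it is judged:
By the outcome, as a careful person would: the job done as asked, in the order asked, and still so for the second after the job is handed in, with the robot touching nothing.
It also fails if it takes over 67 s, if anything falls off the work surface, if the arm or the gripper's body presses on something with over 40 N, if the wrist force passes 120 N, or if a joint passes its speed limit or range.

## Working session

There is one attempt and no reset: what is moved stays moved. The work goes in short steps, Python scripts to look and compute and a shell command to move; the robot and the scene stay as the last step left them, time stands still between calls to the robot, and variables do not carry over. Pictures are saved under pics/ and viewed, at most 10 in all, crops included, and the job is handed in when it is done.

```bash
ls; mkdir -p pics; cat > h.py <<'E'
import numpy as np,cv2
from cell import *
from scipy.spatial.transform import Rotation as Ro
def ray(c,u,v):
    x=(u-c["cx"])/c["fx"];y=(v-c["cy"])/c["fy"]
    return np.array([x,y,1.])
def pt(c,d,u,v,n=1):
    z=np.median(d[v-n:v+n+1,u-n:u+n+1]); R=np.array(c["R"]);return R.T@(ray(c,u,v)*z-np.array(c["t"]))
def at(c,u,v,z):
    R=np.array(c["R"]);o=-R.T@np.array(c["t"]);r=R.T@ray(c,u,v);return o+r*(z-o[2])/r[2]
E
python3 - <<'E'
from h import *
for n in("scene","side"):
    p,d=snapshot(n);np.savez("pics/%s0.npz"%n,p=p,d=d);cv2.imwrite("pics/%s0.png"%n,p[:,:,::-1]);c=get_calibration(n);print(n,c)
s=state();print(s["tool_pos"],s["ee_rot"],s["time"])
E
```

```text
pics
scene {'fx': 508.50564541081917, 'fy': 508.50564541081917, 'cx': 321.82018745745984, 'cy': 193.41155834458365, 'R': array([[ 0.52712568, -0.84945994,  0.02358664],
       [-0.45729387, -0.30694596, -0.8346655 ],
       [ 0.71625473,  0.42918759, -0.55025192]]), 't': array([-0.37911366,  0.25158154,  0.92535643])}
side {'fx': 477.7247217246114, 'fy': 477.7247217246114, 'cx': 327.49586544039227, 'cy': 191.8902993022705, 'R': array([[ 0.99139242, -0.13039656,  0.01173914],
       [-0.04486867, -0.42262359, -0.90519396],
       [ 0.12299541,  0.89687571, -0.42483655]]), 't': array([-0.53320491,  0.0575229 ,  1.42980033])}
[0.26127172 0.53982859 0.22161064] [-7.02031685e-01 -3.06163091e+00  2.61960331e-03] 0.1
```

View pics/scene0.png

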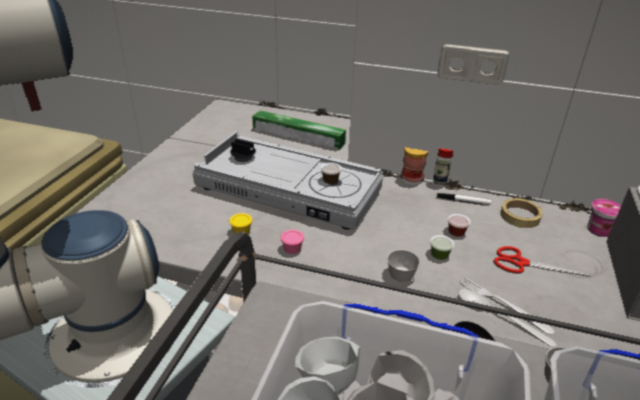

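View pics/side0.png

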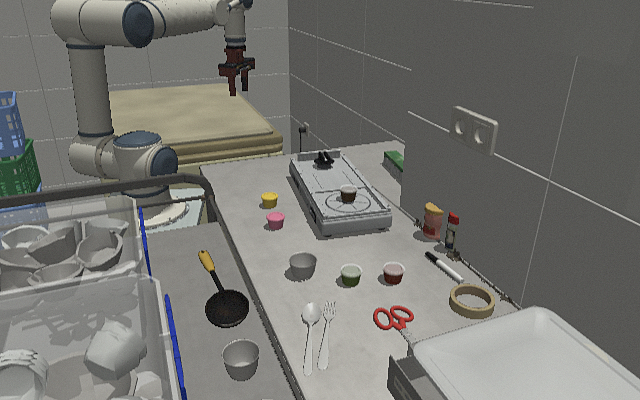

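Candidates in the scene view: the pot on the turntable (331,173), brown/white. The others are yellow (241,222), pink (292,241), red (458,225) and green (441,246). I choose the one on the turntable. The black stud is at (243,148). In the side view the pot is at (348,193) and the stud at (323,160). Next is a close crop.

```bash
python3 - <<'E'
from h import *
a=np.load("pics/scene0.npz")["p"][125:225,185:395,::-1];b=np.load("pics/side0.npz")["p"][140:245,280:400,::-1]
A=cv2.resize(a,None,fx=3.5,fy=3.5,interpolation=2)[:,:735]
B=cv2.resize(b,None,fx=3.5,fy=3.5,interpolation=2)
# scene crop upper, side crop below left -> split heights
A=cv2.resize(a,None,fx=2.8,fy=2.8,interpolation=2);B=cv2.resize(b,None,fx=2.8,fy=2.8,interpolation=2)
o=np.zeros((600,600,3),np.uint8);o[:A.shape[0],:A.shape[1]]=A;o[300:300+B.shape[0],:B.shape[1]]=B
cv2.imwrite("pics/crop0.png",o)
E
```

```text
(no output)
```

View pics/crop0.png

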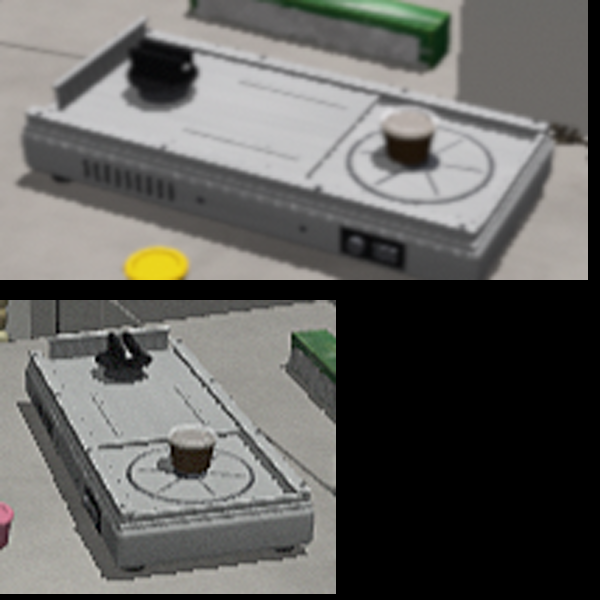

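The crop shows the brown pot with a pale lid on the turntable. Its lid top is at scene (331,169) and side (349,188). The stud bar's slot lies along the feeder, so it is unlocked.

```bash
python3 - <<'E'
from h import *
cs,ci=get_calibration("scene"),get_calibration("side")
ds,di=np.load("pics/scene0.npz")["d"],np.load("pics/side0.npz")["d"]
P=lambda c:np.diag([1,1,1])@np.array([[c["fx"],0,c["cx"]],[0,c["fy"],c["cy"]],[0,0,1]])@np.c_[c["R"],c["t"]]
for n,a,b,z in[("lid",(331.1,169.3),(348.6,187.9),.098),("disc",(335.4,182.9),(348.2,201.4),.062),("studtop",(243.2,142.9),(324.3,154.3),.112),("lipL",(205.4,159.6),(297.9,155),.0975),("lipR",(237,132.9),(340,149.6),.0975)]:
    X=cv2.triangulatePoints(P(cs),P(ci),np.array(a),np.array(b)).ravel();X=X[:3]/X[3]
    print(n,X.round(4),at(cs,*a,z).round(4),at(ci,*b,z).round(4))
# top-down map from depth: lip & pot lid & stud
for c,d,n in((cs,ds,"s"),(ci,di,"i")):
    v,u=np.mgrid[0:400,0:640];z=d;R=np.array(c["R"])
    C=np.stack([(u-c["cx"])/c["fx"]*z,(v-c["cy"])/c["fy"]*z,z],-1)-c["t"];W=(C@R)[d>0]
    for nm,ctr,r,zl,zh in(("lid",(.50,.12),.3,.0,.0),):pass
    np.save("pics/W%s.npy"%n,W)
E
```

```text
lid [ 0.5822 -0.1089  0.0956] [ 0.5753 -0.1131  0.098 ] [ 0.5831 -0.1088  0.098 ]
disc [ 0.58   -0.124   0.0615] [ 0.5777 -0.1254  0.062 ] [ 0.5806 -0.1226  0.062 ]
studtop [0.5433 0.1324 0.111 ] [0.5419 0.1311 0.112 ] [0.5431 0.1301 0.112 ]
lipL [0.4591 0.188  0.0872] [0.4413 0.1701 0.0975] [0.4593 0.1705 0.0975]
lipR [0.6065 0.207  0.0951] [0.5986 0.2001 0.0975] [0.6077 0.2084 0.0975]
```

```bash
cat >> h.py <<'E'
PSI=np.arctan2(.037,.255)
def go(x,y,z,yaw,show=True):
    """yaw = world heading (rad, mod pi) of tool y; prints shift in present tool frame (mm) and turn about tool z in 5deg units"""
    s=state();R=Ro.from_rotvec(s["ee_rot"]).as_matrix()
    ty=np.arctan2(R[1,1],R[0,1]);dy=(yaw-ty+np.pi/2)%np.pi-np.pi/2
    Rt=Ro.from_euler("z",dy).as_matrix()@R
    # make exactly down
    yv=np.array([np.cos(ty+dy),np.sin(ty+dy),0]);zv=np.array([0,0,-1.]);Rt=np.c_[np.cross(yv,zv),yv,zv]
    print("t",round(s["time"],2),"pos",s["tool_pos"].round(4),"toolyaw",np.degrees(ty).round(1),"j6",s["joints"][5].round(2),"open",round(s["opening"],4),"F",np.round(s["wrist_force"],1))
    print("shift(tool now) mm",(R.T@(np.array([x,y,z])-s["tool_pos"])*1000).round(1),"turn",(Ro.from_matrix(R.T@Rt).as_rotvec()/np.radians(5)).round(2))
    print("after turn: shift",(Rt.T@(np.array([x,y,z])-s["tool_pos"])*1000).round(1))
E
python3 - <<'E'
from h import *
print(np.degrees(PSI)); go(.581,-.109,.20,PSI); c=get_calibration("wrist");print(c,-c["R"].T@c["t"])
E
```

```text
8.255888715216733
t 0.1 pos [0.2613 0.5398 0.2216] toolyaw 64.2 j6 -0.06 open 0.0877 F [-0.3 -0.1 -0.6]
shift(tool now) mm [-570.5 -444.7   22.3] turn [-2.000e-02  1.000e-02  1.118e+01]
after turn: shift [-688.   223.2   21.6]
{'fx': 309.70691628693146, 'fy': 309.70691628693146, 'cx': 319.07790635879053, 'cy': 193.97756052499975, 'R': array([[ 0.43572942,  0.90007631, -0.0015857 ],
       [ 0.86974853, -0.42059288,  0.25814555],
       [ 0.23168375, -0.11386077, -0.96610474]]), 't': array([-0.60032738, -0.03069086,  0.39013521])} [0.19788564 0.57185319 0.38388224]
```

```bash
python3 -m jog '[[[-45,-35,0,0,0,0,1],[-45,-35,0,0,0,0,1],[-45,-35,0,0,0,0,1],[-45,-35,0,0,0,0,1],[-45,-35,0,0,0,0,1]]]'
python3 -m jog '[[[-45,-35,0,0,0,0,1],[-45,-35,0,0,0,0,1],[-45,-35,0,0,0,0,1],[-45,-35,0,0,0,0,1],[-45,-35,0,0,0,0,1]]]'
python3 -m jog '[[[0,0,0,0,0,2,1],[0,0,0,0,0,2,1],[0,0,0,0,0,2,1],[0,0,0,0,0,2,1],[0,0,0,0,0,2,1]]]'
python3 -c "
from h import *
go(.581,-.109,.20,PSI)"
```

```text
time: 0.72
tool_pos: [0.388, 0.2827, 0.2222]
ee_rot: [-0.702, -3.062, 0.001]
wrist_force: [1.1, -0.2, -0.4]
opening: 0.0877
grip_force: 0.0
time: 1.35
tool_pos: [0.5144, 0.0272, 0.2223]
ee_rot: [-0.702, -3.062, -0.0]
wrist_force: [0.2, -0.1, 0.1]
opening: 0.0883
grip_force: 0.0
time: 1.98
tool_pos: [0.5138, 0.0289, 0.2221]
ee_rot: [-1.937, -2.472, 0.001]
wrist_force: [-0.3, -0.8, 0.1]
opening: 0.0883
grip_force: 0.0
t 1.98 pos [0.5138 0.0289 0.2221] toolyaw 13.8 j6 -0.25 open 0.0883 F [-0.3 -0.8  0.1]
shift(tool now) mm [-150.    32.3   22. ] turn [-0.01 -0.    1.12]
after turn: shift [-146.2   46.7   22.1]
```

```bash
cat >> h.py <<'E'
def wat(c,u,v,z=None):
    dx,dy=u-c["cx"],v-c["cy"];r=np.hypot(dx,dy);th=r/c["fx"]
    k=np.array([np.sin(th)*dx/r,np.sin(th)*dy/r,np.cos(th)]);R=np.array(c["R"]);o=-R.T@c["t"];w=R.T@k
    return (o,w) if z is None else o+w*(z-o[2])/w[2]
def tri(rays):
    A=sum(np.eye(3)-np.outer(w,w) for o,w in rays);b=sum((np.eye(3)-np.outer(w,w))@o for o,w in rays);return np.linalg.solve(A,b)
def wshot(n):
    import pickle
    c=get_calibration("wrist");p,d=snapshot("wrist");pickle.dump((c,p,d),open("pics/%s.pkl"%n,"wb"));cv2.imwrite("pics/%s.png"%n,p[:,:,::-1])
def load(n):
    import pickle
    return pickle.load(open("pics/%s.pkl"%n,"rb"))
E
python3 -c "
from h import *
wshot('w1')"
python3 -m jog '[[[-50,0,0,0,0,1,1],[-50,20,0,0,0,0,1],[-40,20,0,0,0,0,1],[0,0,0,0,0,0,1]]]'
python3 -c "
from h import *
wshot('w2');go(.581,-.109,.20,PSI)
a=cv2.imread('pics/w1.png');b=cv2.imread('pics/w2.png')
o=np.zeros((600,800,3),np.uint8);o[:300,:480]=cv2.resize(a,(480,300),interpolation=3);o[300:,:480]=cv2.resize(b,(480,300),interpolation=3);cv2.imwrite('pics/w12.png',o[:,:480])"
```

```text
time: 2.52
tool_pos: [0.5804, -0.1043, 0.2205]
ee_rot: [-2.036, -2.389, 0.003]
wrist_force: [-0.3, 0.3, -0.6]
opening: 0.088
grip_force: 0.0
t 2.58 pos [ 0.5799 -0.1028  0.2212] toolyaw 9.2 j6 -0.39 open 0.0879 F [ 0.1 -0.2 -0.1]
shift(tool now) mm [-6.3  0.1 21.2] turn [-0.03 -0.01  0.18]
after turn: shift [-6.3  0.1 21.2]
```

View pics/w12.png

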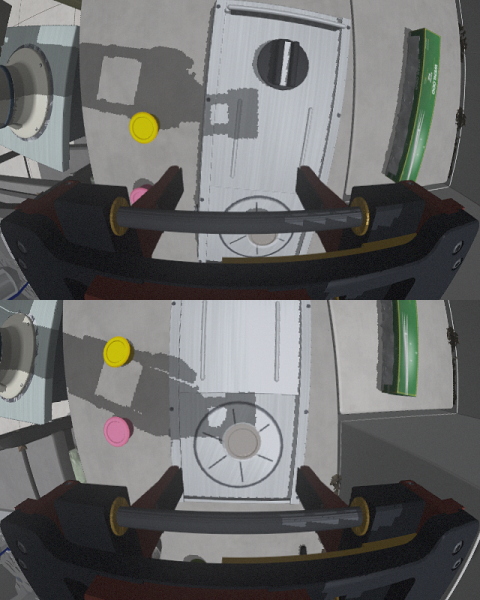

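The wrist pictures (0.75 scale) show the pot's lid at full-size (321,187) in w2, concentric discs around it, and the stud slot at (381,84) in w1. I'll combine depth and pixels.

```bash
cat >> h.py <<'E'
def cloud(n):
    c,p,d=load(n);v,u=np.mgrid[0:400,0:640];dx,dy=u-c["cx"],v-c["cy"];r=np.hypot(dx,dy)+1e-9;th=r/c["fx"]
    k=np.tan(th)/r;C=np.stack([dx*k*d,dy*k*d,d],-1)-c["t"];W=C@np.array(c["R"]);W[(d<=0)|(th>1.35)]=np.nan;return W
E
python3 - <<'E'
from h import *
c1=load('w1')[0];c2=load('w2')[0]
print("lid px",wat(c2,321.3,186.7,.098),"disc",wat(c2,318.7,193.3,.062),"stud",wat(c1,381,84,.112))
def box(W,x0,x1,y0,y1,z0,z1):
    m=(W[...,0]>x0)&(W[...,0]<x1)&(W[...,1]>y0)&(W[...,1]<y1)&(W[...,2]>z0)&(W[...,2]<z1);return W[m]
W=cloud('w2');L=box(W,.53,.63,-.16,-.06,.088,.105)
print("lid depth",len(L),np.median(L,0),(L[:,:2].max(0)+L[:,:2].min(0))/2,np.ptp(L,axis=0),cv2.minEnclosingCircle(L[:,:2].astype(np.float32)))
W=cloud('w1');S=box(W,.48,.6,.08,.17,.09,.12)
print("stud",len(S),S.mean(0),cv2.minAreaRect(S[:,:2].astype(np.float32)),np.percentile(S[:,2],[5,50,95]))
F=box(W,.48,.61,.08,.18,.083,.0905);print("flange",len(F),cv2.minEnclosingCircle(F[:,:2].astype(np.float32)))
Lp=box(W,.42,.65,.15,.23,.0925,.102);print("lip",len(Lp),Lp.mean(0),cv2.minAreaRect(Lp[:,:2].astype(np.float32)))
E
```

```text
lid px [ 0.58174503 -0.10137154  0.098     ] disc [ 0.58169725 -0.11754372  0.062     ] stud [0.54290661 0.13756463 0.112     ]
lid depth 2309 [ 0.58378503 -0.10392195  0.0972588 ] [ 0.58391008 -0.10457961] [0.0531391  0.05229845 0.00752144] ((0.5839895009994507, -0.10487902909517288), 0.027013108134269714)
stud 1909 [0.54326589 0.13828742 0.10682297] ((0.5441282987594604, 0.13924209773540497), (0.046990569680929184, 0.05983400717377663), 31.643569946289062) [0.09838295 0.110585   0.11294441]
flange 1830 ((0.5438410043716431, 0.13905559480190277), 0.034297794103622437)
lip 1291 [0.53288268 0.19665167 0.09722751] ((0.5379619598388672, 0.17845968902111053), (0.15607137978076935, 0.05922571197152138), 8.328049659729004)
```

```bash
python3 - <<'E'
from h import *
c1=load('w1')[0];c2=load('w2')[0]
print("pink",wat(c2,156,173,.036),"yellow",wat(c2,156,67,.036))
c=get_calibration("scene")
for n,u,v,z in(("red",458,220,.036),("green",441,241,.036),("cup",403,257,.042),("knife",440,195,0)):print(n,at(c,u,v,z).round(3))
go(.5838,-.1045,.0745,np.radians(8.4))
E
```

```text
pink [ 0.3762553  -0.13076794  0.036     ] yellow [0.36248933 0.00093152 0.036     ]
red [ 0.634 -0.423  0.036]
green [ 0.538 -0.418  0.036]
cup [ 0.436 -0.373  0.042]
knife [ 0.766 -0.335  0.   ]
t 2.58 pos [ 0.5799 -0.1028  0.2212] toolyaw 9.2 j6 -0.39 open 0.0879 F [ 0.1 -0.2 -0.1]
shift(tool now) mm [ -2.5   3.9 146.7] turn [-0.03 -0.01  0.16]
after turn: shift [ -2.3   3.6 146.7]
```

```bash
python3 -m jog '[[[-2,4,40,0,0,0.1,1],[0,0,40,0,0,0,1],[0,0,30,0,0,0,1],[0,0,0,0,0,0,1]]]'
python3 -c "
from h import *
go(.5838,-.1045,.0745,np.radians(8.4))"
```

```text
time: 3.08
tool_pos: [0.5823, -0.1016, 0.1099]
ee_rot: [-2.041, -2.382, 0.004]
wrist_force: [-0.2, -0.1, 0.4]
opening: 0.0878
grip_force: 0.0
t 3.08 pos [ 0.5823 -0.1016  0.1099] toolyaw 8.8 j6 -0.38 open 0.0878 F [-0.2 -0.1  0.4]
shift(tool now) mm [-3.1  1.2 35.4] turn [-0.06 -0.03  0.08]
after turn: shift [-3.1  1.1 35.4]
```

```bash
python3 -m jog '[[[-3,1.2,20,0,0,0,1],[0,0,15.5,0,0,0,1],[0,0,0,0,0,0,0.3],[0,0,0,0,0,0,0],[0,0,0,0,0,0,-0.2]]]'
python3 -m jog '[[[0,0,0,0,0,0,-1],[0,0,0,0,0,0,-1],[0,0,0,0,0,0,-1],[0,0,0,0,0,0,-1]]]'
```

```text
time: 3.7
tool_pos: [0.5864, -0.1062, 0.078]
ee_rot: [2.046, 2.382, 0.001]
wrist_force: [0.1, 0.2, 0.2]
opening: 0.061
grip_force: 0.0
time: 4.2
tool_pos: [0.5862, -0.1062, 0.0778]
ee_rot: [2.047, 2.382, 0.001]
wrist_force: [-0.3, -0.6, 4.3]
opening: 0.0518
grip_force: 30.0
```

```bash
python3 -m jog '[[[0,0,-5,0,0,0,-1],[0,0,-15,0,0,0,-1],[0,0,-30,0,0,0,-1],[0,0,0,0,0,0,-1]]]'
python3 -c "
from h import *
wshot('w3');go(.60,-.295,.13,np.radians(8.4))
cv2.imwrite('pics/w3c.png',cv2.resize(cv2.imread('pics/w3.png')[80:330,180:480],None,fx=2,fy=2))"
```

```text
time: 4.7
tool_pos: [0.5876, -0.1064, 0.1308]
ee_rot: [2.044, 2.379, 0.004]
wrist_force: [-0.1, 0.3, -0.9]
opening: 0.052
grip_force: 30.0
t 4.75 pos [ 0.5867 -0.1062  0.1286] toolyaw 8.7 j6 -0.39 open 0.0522 F [ 0.5 -0.7 -0.5]
shift(tool now) mm [-188.6  -15.3   -1.2] turn [0.03 0.01 0.05]
after turn: shift [-188.7  -14.5   -1.4]
```

View pics/w3c.png

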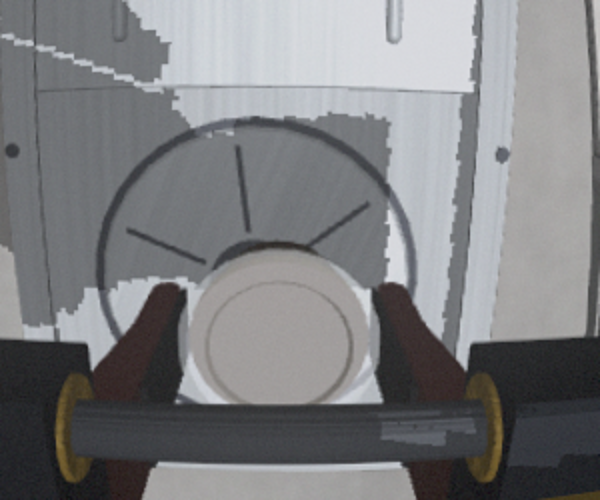

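The pot is held upright between the fingers, lid at crop (279,340), and it has lifted clear of the disc. Next I carry it past the feeder's −y end.

```bash
python3 -m jog '[[[-30,-3,0,0,0,0,-1],[-45,-4,0,0,0,0,-1],[-45,-4,0,0,0,0,-1],[-45,-4,0,0,0,0,-1],[-24,0,0,0,0,0,-1]]]'
python3 -m jog '[[[0,0,30,0,0,0,-1],[0,0,35,0,0,0,-1],[0,0,25,0,0,0,-1],[0,0,0,0,0,0,-1]]]'
python3 -c "
from h import *
go(.60,-.295,.0155,np.radians(8.4))"
```

```text
time: 5.38
tool_pos: [0.5986, -0.2973, 0.1248]
ee_rot: [-2.048, -2.379, 0.002]
wrist_force: [0.1, 0.4, -0.3]
opening: 0.0521
grip_force: 30.0
time: 5.88
tool_pos: [0.5973, -0.2939, 0.0324]
ee_rot: [-2.042, -2.377, 0.002]
wrist_force: [-0.5, -1.3, -0.7]
opening: 0.0519
grip_force: 30.0
t 5.88 pos [ 0.5973 -0.2939  0.0324] toolyaw 8.7 j6 -0.66 open 0.0519 F [-0.5 -1.3 -0.7]
shift(tool now) mm [-1.5  2.6 16.8] turn [-0.07 -0.06  0.05]
after turn: shift [-1.4  2.5 16.9]
```

```bash
python3 -m jog '[[[0,0,7,0,0,0,-1],[0,0,5,0,0,0,-1],[0,0,2,0,0,0,-1],[0,0,0,0,0,0,-1]]]'
python3 -m jog '[[[0,0,1,0,0,0,-1],[0,0,0.5,0,0,0,-1]]]'
```

```text
time: 6.38
tool_pos: [0.5998, -0.2952, 0.0235]
ee_rot: [2.047, 2.383, 0.0]
wrist_force: [0.8, -0.0, -0.2]
opening: 0.0524
grip_force: 30.0
time: 6.62
tool_pos: [0.5997, -0.2953, 0.0218]
ee_rot: [2.047, 2.383, 0.0]
wrist_force: [0.1, -0.9, -0.6]
opening: 0.0519
grip_force: 30.0
```

```bash
for i in 1; do python3 -m jog '[[[0,0,1.5,0,0,0,-1],[0,0,1.5,0,0,0,-1],[0,0,0,0,0,0,-1]]]'|egrep 'pos|force'; done
python3 -m jog '[[[0,0,1,0,0,0,-1],[0,0,0,0,0,0,-1]]]'|egrep 'pos|force'
python3 -m jog '[[[0,0,1,0,0,0,-1],[0,0,0,0,0,0,-1]]]'|egrep 'pos|force'
```

```text
tool_pos: [0.5995, -0.2951, 0.0183]
wrist_force: [0.1, -0.5, -1.0]
grip_force: 30.0
tool_pos: [0.5996, -0.2952, 0.0175]
wrist_force: [-0.5, -0.1, -0.5]
grip_force: 30.0
tool_pos: [0.5996, -0.2951, 0.0165]
wrist_force: [-0.3, -0.5, -0.5]
grip_force: 30.0
```

```bash
python3 -m jog '[[[0,0,0.7,0,0,0,-1],[0,0,0,0,0,0,-1]]]'|egrep 'pos|force'
python3 -m jog '[[[0,0,0.5,0,0,0,-1],[0,0,0,0,0,0,-1]]]'|egrep 'pos|force'
```

```text
tool_pos: [0.5996, -0.2952, 0.0159]
wrist_force: [0.2, 0.7, -0.1]
grip_force: 30.0
tool_pos: [0.5997, -0.2952, 0.0159]
wrist_force: [-2.0, 0.1, 2.6]
grip_force: 30.0
```

It is down (contact at 15.9 mm). I release gradually and rise.

```bash
python3 -m jog '[[[0,0,0,0,0,0,0.25],[0,0,0,0,0,0,0.35],[0,0,0,0,0,0,0.6],[0,0,0,0,0,0,1],[0,0,0,0,0,0,1]]]'
python3 -m jog '[[[0,0,-15,0,0,0,1],[0,0,-40,0,0,0,1],[0,0,-60,0,0,0,1],[0,0,-60,0,0,0,1],[0,0,0,0,0,0,-1]]]'
python3 -c "
from h import *
wshot('w4');W=cloud('w4');m=(abs(W[...,0]-.6)<.05)&(abs(W[...,1]+.295)<.05)&(W[...,2]>.03)&(W[...,2]<.045);L=W[m];print(len(L),np.median(L,0),np.ptp(L,axis=0))
x=np.array([-np.sin(np.radians(8.4)),np.cos(np.radians(8.4)),0])
print('stud',[.5438,.139],'lip',np.array([.5438,.139,0])+.066*x)
T=np.array([.5438,.139,0])+.096*x;go(T[0],T[1],.19,np.radians(8.4))"
```

```text
time: 8.62
tool_pos: [0.5996, -0.2952, 0.0154]
ee_rot: [-2.047, -2.383, 0.0]
wrist_force: [0.7, 0.5, 0.1]
opening: 0.0856
grip_force: 0.0
time: 9.25
tool_pos: [0.6017, -0.2963, 0.2001]
ee_rot: [2.038, 2.373, 0.004]
wrist_force: [0.6, 0.6, 0.0]
opening: 0.0811
grip_force: 0.0
1811 [ 0.59923302 -0.29311041  0.03537059] [0.05220529 0.05211104 0.00598945]
stud [0.5438, 0.139] lip [0.53415852 0.20429197 0.        ]
t 9.3 pos [ 0.6009 -0.2958  0.1958] toolyaw 8.7 j6 -0.66 open 0.0772 F [ 1.7 -0.9 -0.7]
shift(tool now) mm [534.5   9.6   3.2] turn [0.07 0.06 0.06]
after turn: shift [534.5   7.1   5.8]
```

The pot stands upright at (0.599,−0.293), top 35 mm. Now I go behind the lip with the fingers shut.

```bash
python3 -m jog '[[[40,1,0,0,0,0,-1],[55,1,0,0,0,0,-1],[55,1,0,0,0,0,-1],[55,1,0,0,0,0,-1],[55,1,0,0,0,0,-1]]]' | head -2
python3 -m jog '[[[55,1,0,0,0,0,-1],[55,1,0,0,0,0,-1],[55,1,0,0,0,0,-1],[55,1,0,0,0,0,-1],[55,0,0,0,0,0,-1]]]' | head -2
python3 -m jog '[[[0,0,0,0,0,0,-1]]]' | head -2
python3 -c "
from h import *
go(.530,.2345,.08,np.radians(8.4))"
```

```text
time: 9.93
tool_pos: [0.5642, -0.0357, 0.1888]
time: 10.55
tool_pos: [0.5267, 0.2365, 0.1888]
time: 10.68
tool_pos: [0.5261, 0.2382, 0.1885]
t 10.68 pos [0.5261 0.2382 0.1885] toolyaw 9.0 j6 0.21 open 0.0003 F [ 0.5 -0.3  0.3]
shift(tool now) mm [ -4.3   3.6 108.5] turn [-0.04 -0.    0.12]
after turn: shift [ -4.3   3.3 108.5]
```

```bash
python3 -m jog '[[[0,3,40,0,0,0.1,-1],[0,0,40,0,0,0,-1],[0,0,28,0,0,0,-1],[0,0,0,0,0,0,-1]]]'
python3 -m jog '[[[-8,0,0,0,0,0,-1],[-6,0,0,0,0,0,-1],[0,0,0,0,0,0,-1]]]'
```

```text
time: 11.18
tool_pos: [0.5289, 0.2336, 0.0785]
ee_rot: [-2.057, -2.371, 0.01]
wrist_force: [0.2, -0.4, -0.3]
opening: 0.0004
grip_force: 0.0
time: 11.55
tool_pos: [0.5336, 0.2211, 0.0839]
ee_rot: [2.058, 2.372, 0.003]
wrist_force: [0.3, -0.0, -0.8]
opening: 0.0006
grip_force: 0.0
```

```bash
python3 -m jog '[[[-10,0,0,0,0,0,-1],[-20,0,0,0,0,0,-1],[-25,0,0,0,0,0,-1],[-25,0,0,0,0,0,-1],[-20,0,0,0,0,0,-1]]]'
python3 -m jog '[[[-15,0,0,0,0,0,-1],[-10,0,0,0,0,0,-1],[-5,0,0,0,0,0,-1],[0,0,0,0,0,0,-1]]]'
```

```text
time: 12.18
tool_pos: [0.5473, 0.1213, 0.083]
ee_rot: [2.058, 2.373, 0.001]
wrist_force: [-0.3, 3.0, 2.0]
opening: 0.0002
grip_force: 1.6
time: 12.68
tool_pos: [0.5511, 0.0924, 0.082]
ee_rot: [2.058, 2.374, -0.002]
wrist_force: [0.3, 0.6, 0.4]
opening: 0.0006
grip_force: 0.0
```

```bash
python3 -m jog '[[[-5,0,0,0,0,0,-1],[-5,0,0,0,0,0,-1],[-3,0,0,0,0,0,-1]]]'|egrep 'pos|force'
python3 -m jog '[[[-3,0,0,0,0,0,-1],[0,0,0,0,0,0,-1]]]'|egrep 'pos|force'
python3 -m jog '[[[-3,0,0,0,0,0,-1],[0,0,0,0,0,0,-1]]]'|egrep 'pos|force'
```

```text
tool_pos: [0.5529, 0.08, 0.082]
wrist_force: [-0.6, 2.8, -0.5]
grip_force: 1.3
tool_pos: [0.5535, 0.0767, 0.0822]
wrist_force: [-0.4, 0.8, -1.1]
grip_force: 0.5
tool_pos: [0.554, 0.0739, 0.0824]
wrist_force: [-0.6, 1.3, -0.9]
grip_force: 0.7
```

```bash
python3 -m jog '[[[-3,0,0,0,0,0,-1],[0,0,0,0,0,0,-1]]]'|egrep 'pos|force'
python3 -m jog '[[[-2,0,0,0,0,0,-1],[0,0,0,0,0,0,-1]]]'|egrep 'pos|force'
```

```text
tool_pos: [0.5542, 0.0724, 0.0824]
wrist_force: [-1.2, 6.6, -2.1]
grip_force: 3.3
tool_pos: [0.5542, 0.0723, 0.0825]
wrist_force: [-3.6, 12.5, -0.3]
grip_force: 6.2
```

It is hard against the stop. I back off, rise and look at the stud.

```bash
python3 -m jog '[[[12,0,0,0,0,0,-1],[8,0,-10,0,0,0,-1],[0,0,-50,0,0,0,0],[0,0,-60,0,0,0,1],[-60,0,0,0,0,0,1]]]'|head -2
python3 -m jog '[[[-30,0,0,0,0,0,1],[0,0,0,0,0,0,1]]]'|head -2
cat >> h.py <<'E'
def stud(n):
    W=cloud(n);m=(abs(W[...,0]-.565)<.06)&(abs(W[...,1]+.005)<.045)
    F=W[m&(W[...,2]>.07)&(W[...,2]<.0905)];B=W[m&(W[...,2]>.092)&(W[...,2]<.125)]
    print("flange",len(F),cv2.minEnclosingCircle(F[:,:2].astype(np.float32)),np.median(F[:,2]));print("bar",len(B),cv2.minAreaRect(B[:,:2].astype(np.float32)),B.mean(0),np.percentile(B[:,2],95))
E
python3 -c "
from h import *
wshot('w5');stud('w5');go(.565,-.0035,.11,np.radians(8.4))
cv2.imwrite('pics/w5c.png',cv2.resize(cv2.imread('pics/w5.png')[20:320,160:480],None,fx=1.8,fy=1.8))"
```

```text
time: 14.68
tool_pos: [0.5628, 0.0318, 0.2107]
time: 14.92
tool_pos: [0.565, -0.0021, 0.2035]
flange 2164 ((0.5551880598068237, -0.004514367785304785), 0.043482035398483276) 0.08812626705660943
bar 1870 ((0.5643088221549988, -0.006036175414919853), (0.0253734290599823, 0.05591648072004318), 8.225578308105469) [ 0.5641463  -0.00392974  0.10687897] 0.11291503645150472
t 14.97 pos [ 0.5648 -0.0007  0.2032] toolyaw 8.1 j6 -0.2 open 0.0506 F [-0.5  0.4 -0.3]
shift(tool now) mm [-2.7 -0.3 93.2] turn [ 0.01  0.   -0.07]
after turn: shift [-2.7 -0.2 93.2]
```

View pics/w5c.png

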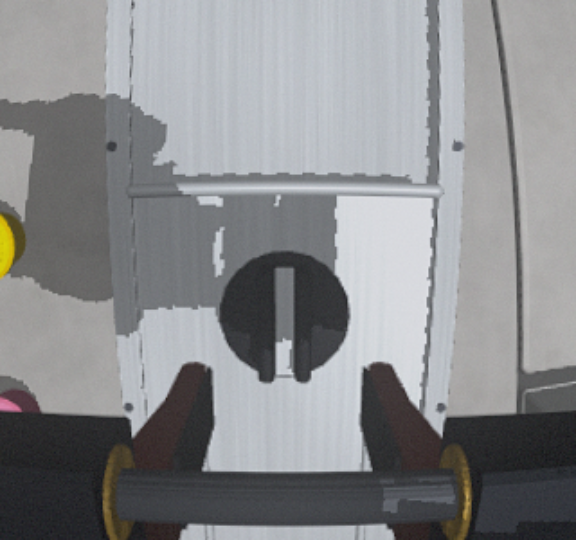

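The guard is home and the stud's slot still lies along the feeder. The bar's centre is (0.564,−0.006) from depth and its size is right at 25×56 mm. I descend with the fingers part open.

```bash
python3 -m jog '[[[-5,0,30,0,0,0,0.3],[0,0,35,0,0,0,0.3],[0,0,25,0,0,0,0.3],[0,0,0,0,0,0,0.2]]]'|egrep 'pos|force|open'
python3 -c "
from h import *
go(.5643,-.006,.090,np.radians(8.2))"
```

```text
tool_pos: [0.564, -0.0038, 0.1103]
wrist_force: [0.3, 0.1, 0.9]
opening: 0.053
grip_force: 0.0
t 15.47 pos [ 0.564  -0.0038  0.1103] toolyaw 8.2 j6 -0.21 open 0.053 F [0.3 0.1 0.9]
shift(tool now) mm [-2.3  0.1 20.3] turn [-0.05 -0.01  0.01]
after turn: shift [-2.3 -0.  20.3]
```

```bash
python3 -m jog '[[[0,0,10,0,0,0,0.2],[0,0,6,0,0,0,0.2],[0,0,0,0,0,0,0.2],[0,0,0,0,0,0,0.2]]]'|egrep 'pos|force|open'
python3 -c "
from h import *
go(.5643,-.006,.089,np.radians(8.2))"
```

```text
tool_pos: [0.5656, -0.0051, 0.097]
wrist_force: [0.4, -0.0, -0.4]
opening: 0.0528
grip_force: 0.0
t 15.97 pos [ 0.5656 -0.0051  0.097 ] toolyaw 8.2 j6 -0.21 open 0.0528 F [ 0.4 -0.  -0.4]
shift(tool now) mm [-0.7 -1.4  8. ] turn [ 0.01  0.   -0.01]
after turn: shift [-0.7 -1.4  8. ]
```

```bash
python3 -m jog '[[[-0.7,-1.4,7,0,0,0,0.2],[0,0,0,0,0,0,0],[0,0,0,0,0,0,-1],[0,0,0,0,0,0,-1],[0,0,0,0,0,0,-1]]]'
python3 -m jog '[[[0,0,0,0,0,0,-1]]]'|egrep 'pos|force|open'
```

```text
time: 16.6
tool_pos: [0.5643, -0.0059, 0.0896]
ee_rot: [2.057, 2.374, 0.001]
wrist_force: [1.5, -0.2, 0.3]
opening: 0.0257
grip_force: 30.0
tool_pos: [0.5643, -0.0059, 0.0896]
wrist_force: [1.0, 0.3, -0.4]
opening: 0.026
grip_force: 30.0
```

Gripped on the bar (26 mm). Now I press down.

```bash
python3 -m jog '[[[0,0,3,0,0,0,-1],[0,0,3,0,0,0,-1],[0,0,3,0,0,0,-1],[0,0,0,0,0,0,-1]]]'|egrep 'pos|force|open'
python3 -m jog '[[[0,0,3,0,0,0,-1],[0,0,0,0,0,0,-1]]]'|egrep 'pos|force|open'
python3 -m jog '[[[0,0,1.5,0,0,0,-1],[0,0,0,0,0,0,-1]]]'|egrep 'pos|force|open'
```

```text
tool_pos: [0.5643, -0.0059, 0.081]
wrist_force: [-0.4, -0.6, 6.1]
opening: 0.0258
grip_force: 30.0
tool_pos: [0.5643, -0.0059, 0.0783]
wrist_force: [-2.1, 0.7, 7.9]
opening: 0.0258
grip_force: 30.0
tool_pos: [0.5643, -0.0059, 0.077]
wrist_force: [-1.7, 0.2, 7.9]
opening: 0.0256
grip_force: 30.0
```

```bash
python3 -m jog '[[[0,0,0.7,0,0,0.5,-1],[0,0,0,0,0,1,-1],[0,0,0,0,0,1,-1],[0,0,0,0,0,0,-1]]]'
python3 -c "
from h import *
go(.5643,-.006,.0765,np.radians(-81.8));print(state()['moment'])"
```

```text
time: 18.23
tool_pos: [0.5647, -0.0059, 0.0767]
ee_rot: [2.304, 2.134, 0.002]
wrist_force: [-1.1, 0.6, 8.0]
opening: 0.0256
grip_force: 30.0
t 18.23 pos [ 0.5647 -0.0059  0.0767] toolyaw -4.4 j6 0.01 open 0.0256 F [-1.1  0.6  8. ]
shift(tool now) mm [-0.2 -0.3  0.2] turn [ 0.02 -0.02 15.48]
after turn: shift [-0.4  0.1  0.2]
[ 0.00635578  0.38398604 -0.00572997]
```

```bash
python3 -m jog '[[[0,0,0,0,0,1.6,-1],[0,0,0,0,0,1.6,-1],[0,0,0,0,0,1.6,-1],[0,0,0,0,0,1.6,-1],[0,0,0,0,0,1.6,-1]]]'|egrep 'pos|force|open'
python3 -m jog '[[[0,0,0,0,0,1.6,-1],[0,0,0,0,0,1.6,-1],[0,0,0,0,0,1.6,-1],[0,0,0,0,0,1.6,-1],[0,0,0,0,0,0,-1]]]'|egrep 'pos|force|open'
python3 -c "
from h import *
go(.5643,-.006,.0765,np.radians(-81.8));print(state()['moment'])"
```

```text
tool_pos: [0.5656, -0.0063, 0.0771]
wrist_force: [2.2, -1.1, 8.5]
opening: 0.0259
grip_force: 30.0
tool_pos: [0.566, -0.0067, 0.0773]
wrist_force: [3.1, -3.1, 7.5]
opening: 0.0258
grip_force: 30.0
t 19.48 pos [ 0.566  -0.0067  0.0773] toolyaw -76.4 j6 1.26 open 0.0258 F [ 3.1 -3.1  7.5]
shift(tool now) mm [-1.4 -1.1  0.8] turn [ 0.03 -0.06  1.07]
after turn: shift [-1.5 -1.   0.8]
[-0.45880009 -0.27600114  0.0087043 ]
```

```bash
python3 -m jog '[[[-0.8,-0.6,0.5,0,0,0.6,-1],[0,0,0,0,0,0.6,-1],[0,0,0,0,0,0.4,-1],[0,0,0,0,0,0,-1]]]'|egrep 'pos|force|open'
python3 -c "
from h import *
go(.5643,-.006,.0765,np.radians(-81.8));print(state()['moment'])"
```

```text
tool_pos: [0.5658, -0.0062, 0.0772]
wrist_force: [5.5, -2.4, 7.3]
opening: 0.0259
grip_force: 30.0
t 19.98 pos [ 0.5658 -0.0062  0.0772] toolyaw -84.4 j6 1.4 open 0.0259 F [ 5.5 -2.4  7.3]
shift(tool now) mm [-1.5 -0.4  0.7] turn [ 0.03 -0.08 -0.51]
after turn: shift [-1.4 -0.5  0.7]
[-0.28525814 -0.63781689 -0.04397141]
```

```bash
python3 -m jog '[[[0,0,-2,0,0,0,-1],[0,0,-2,0,0,0,-1],[0,0,-2,0,0,0,-1],[0,0,0,0,0,0,-1]]]'|egrep 'pos|force|open'
python3 -m jog '[[[0,0,0,0,0,0,-0.2],[0,0,0,0,0,0,0.1],[0,0,0,0,0,0,0.1],[0,0,0,0,0,0,0.1]]]'|egrep 'pos|force|open'
python3 -m jog '[[[0,0,-20,0,0,0,0.1],[0,0,-40,0,0,0,0.1],[0,0,-50,0,0,0,0.1],[0,0,0,0,0,0,0.1]]]'|egrep 'pos|force|open'
python3 -c "
from h import *
wshot('w6');stud('w6')
cv2.imwrite('pics/w6c.png',cv2.resize(cv2.imread('pics/w6.png')[20:320,100:540],None,fx=1.6,fy=1.6))"
```

```text
tool_pos: [0.5658, -0.0062, 0.0829]
wrist_force: [7.0, -1.9, 6.7]
opening: 0.0254
grip_force: 30.0
tool_pos: [0.5637, -0.0056, 0.0816]
wrist_force: [0.5, 0.8, 6.2]
opening: 0.0482
grip_force: 2.8
tool_pos: [0.5649, -0.0056, 0.197]
wrist_force: [-0.2, 0.3, -0.6]
opening: 0.0484
grip_force: 0.0
flange 2195 ((0.5783084630966187, 0.0013503807131201029), 0.048816852271556854) 0.08278741275658782
bar 1895 ((0.5644387006759644, -0.00507696345448494), (0.056648410856723785, 0.025421204045414925), 5.604147911071777) [ 0.56587476 -0.0049149   0.10187121] 0.10753790242423251
```

View pics/w6c.png

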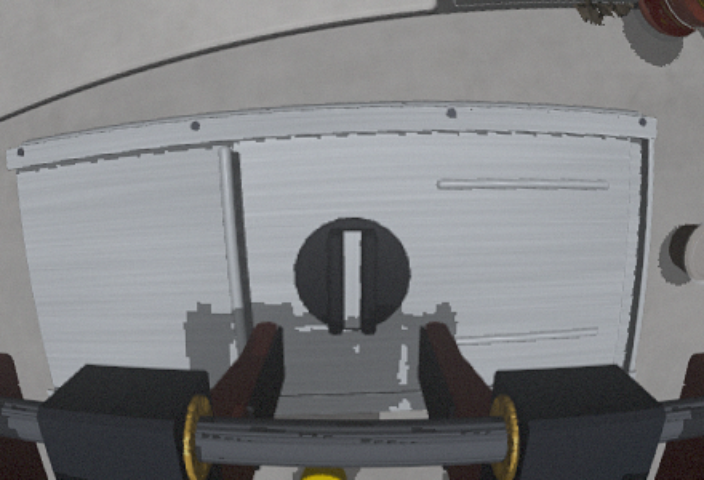

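The stud's bar lies across the feeder, turned 92.6°. The flange is at 82.8 mm, pressed 5.2 mm, so it is held in its catch. The guard covers the turntable and the pot stands on the worktop at the right edge, (690,250). I'm handing in.

```bash
python3 -c "
from cell import *
print(close_job())"
```

```text
the job is handed in; nothing more can be done
None
```

The pot stands upright on the worktop, the guard is fully home over the turntable, the stud is locked in its catch (turned about 92.6°, pressed about 5.2 mm), and the job is handed in at about 21 s of robot time.

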